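# Clear the packing foam, then pull out the sample drawer

### The job

Two chunks of packing foam have been left on the bench in front of the low sample-drawer unit, in the drawer's way. Put both of them in the round waste tub first, and only then pull the drawer out all the way to its stop. Leave the tub and everything else on the bench standing where it is.

Things in the scene. Friction and masses are not known exactly. Their poses are not given: they have to be found in the camera images.
- unit: Low grey sample-drawer unit, fixed to the bench, 220 deep (x) x 300 wide (y) x 100 high mm, one drawer with a white front. Origin: centre of its underside; its x axis points from the drawer front into the unit (away from the robot), so the front face lies at x = -110 mm; the drawer slides out along -x. A flask and a beaker stand on its top, one towards each side (85 to 105 mm off its middle line).
- unit_drawer0 (a joint): How far the drawer is pulled out, in m: 0 shut, 0.150 at its stop. At the start it is shut or up to 0.012 ajar. It slides with about 1 N of friction plus 4 N per m/s, has no spring, and stays where it is left. Its front (294 mm wide, lower edge 14 mm above the bench) would push anything lying before it.
- unit_drawer0_handle (a point): Middle of the drawer's handle: a level steel bar, 11 mm thick and about 120 mm long along the unit's y axis, on two end posts, 35 mm in front of the drawer front, 62 mm above the bench (38 mm below the unit's top); moves with the drawer. The gap behind the bar is about 29 mm.
- foam_u: U-shaped chunk of rigid off-white packing foam, lying with its two end blocks upward: 110 (x) x 45 (y) x 50 (z) mm, its middle 58 mm of length only 28 mm high. Origin: centre of its underside. About 22 g. Lies in front of the drawer, its length roughly parallel to the drawer front.
- foam_u_mid (a point): A point in the foam_u chunk, 22 mm above its origin.
- foam_l: L-shaped chunk of rigid off-white packing foam: base 80 (x) x 50 (y) x 28 (z) mm, and at its -x end a 26 mm long block across the full width that rises to 56 mm. Origin: centre of its underside. About 18 g. Lies in front of the drawer beside foam_u, on either side of it.
- foam_l_mid (a point): A point in the foam_l chunk, at (-5, 0, 22) mm in its frame.
- tub: Round grey plastic waste tub, open at the top, loose on the bench (0.8 kg): 130 mm high, outside diameter 206 mm at the rim and 176 mm at the foot, wall 4 mm, floor 6 mm thick. Origin: centre of its underside. Stands near the left or the right edge of the work area.
- cup_tray: Bystander: shallow square white tray, 170 x 170 x 45 mm, filled with clear sample cups to 62 mm high; it is not the waste tub, and stands on the other side of the bench from it. Origin: centre of its underside.
- dish: Bystander: flat glass dish, diameter 90, height 18 mm, on one side of the bench nearer to the robot than the foam. Origin: centre of its underside.
- bung: Bystander: reddish-brown tapered rubber bung, diameter 60 to 70, height 40 mm, on the other side from the dish. Origin: centre of its underside.
- wash_bottle: Bystander: white plastic bottle, diameter 68, height 160 mm, left of the unit. Origin: centre of its underside.
- amber_jar: Bystander: amber glass jar with black lid, diameter 72, height 120 mm, right of the unit. Origin: centre of its underside.
- flask: Bystander: conical glass flask, foot diameter 72, height 104 mm, standing on top of the unit, to one side. Origin: centre of its underside.
- beaker: Bystander: glass beaker, diameter 68, height 85 mm, standing on top of the unit, to one side. Origin: centre of its underside.
There are look-alikes about, which are no part of the job. What is shaped like the foam_l but red or yellow is not meant. Leave any brown look-alike of the foam_u alone.

How it is judged:
By the outcome, as a careful person would: the job done as asked, in the order asked, and still so for the second after the job is handed in, with the robot touching nothing.
It also fails if it takes over 72 s, if anything falls off the work surface, if the arm or the gripper's body presses on something with over 40 N, if the wrist force passes 120 N, or if a joint passes its speed limit or range.

### The arm

A 6-joint arm with a two-finger parallel gripper is mounted at the origin on the work surface. World frame = base frame: x ahead of the robot, y to its left, z up, the work surface at z = 0. Lengths are in mm, angles in degrees, forces in N, time in s.
With the tool pointing down it reaches from about 350 to 850 mm from the base axis. Payload 8.1 kg.
Tool frame: the origin (TCP) lies midway between the tips of the shut fingers; the grasp point (between the pads) lies 19 mm behind it; z points along the fingers, y is the line along which they close (so a half turn about z gives the same grasp; the last joint's range is limited). The gripper opens to 85 mm and grips with 20 to 120 N. Pads are 22 mm wide; open, the fingers measure 114 mm over their backs; the gripper's body (76 mm by 85 mm) begins 54 mm behind the grasp point. The pads swing forward as they close: fully open they stand 13 mm farther back than shut.
Start: joints at [64.148, 7.471, 85.268, -0, 87.261, -4.893], TCP at [214.597, 560.315, 196.592] pointing down, gripper open.
Joint ranges: [-169.43, 169.43], [-51.17, 129.36], [1.28, 143.12], [-76.62, 256.62], [0, 156.53], [-152.29, 152.29]. Speed limits (degrees/s): [136.94, 136.94, 159.86, 180, 180, 180].

### API

Orientations are given as [roll, pitch, yaw] about the fixed x, y, z axes, in that order (R = Rz(yaw) Ry(pitch) Rx(roll)).
In Python, from bench import sensors, optics, r gives the robot as it stands.
- The arm moves only by the tool apply_moves, never from a script. Its argument "targets" is a list of rows, each a list of 7 numbers: the shift along the tool's x, y, z in mm, then the turn, a rotation vector about the tool's x, y, z in rad, then the closure, from 0 (fully open) to 1 (shut). In form: [[x, y, z, wx, wy, wz, claw], ...]. A call has 1 to 20 rows; each row shifts and turns the commanded pose from where the row before left it, along the tool's axes as they then stand; what a row does not reach is not made up. A row lasts 1/8 s, in which the tool goes at most 62.5 mm and 10.7 degrees, less where a joint would pass 70% of its speed; a pose out of reach is approached as far as the arm can. A call is refused whole if a number of a shift passes 62.5 or a number of a turn 0.188, either way. A call with a gripper value outside its range is refused whole. The fingers move at their own pace and stop on an object; "force" is the grip in N (left out, the last holds). Time passes only in rows, so rows that do not move let the fingers close. It gives the time, the measured TCP pose, the force, the opening and the grip force at its end, in the units of the state.
- sensors.sense(): the state, without advancing time (a new reading comes with each control period).
- optics.snapshot(name): name is "scene" or "top"; returns the picture (400x640x3 uint8, red, green, blue); there is no depth.
- optics.get_calibration(name): a dict with "camera_matrix" (3x3 intrinsics, pixels), "dist_coeffs" ([k1, k2, p1, p2, k3] as OpenCV has them; the pictures are not rectified), "pose" (4x4, takes a point from camera to world coordinates). Camera axes: x right, y down, z forward; pixel columns grow to the right and rows downward; lengths in mm; the calibration is good to about 2 mm. A picture is of the moment at which its call begins. get_calibration takes no time and is no camera call.
- r.hand_in(): hands the job in; it is judged then, once.
The state is a dict: "time": time; "joint_pos": joint angles; "qd": joint speeds; "joint_efforts": joint torques, N m; "tool_pos": TCP position; "tcp_rot": TCP orientation; "ft_force": force on the tool from outside, world axes, zero at the start; "wrist_torque": the same for the moment, N m; "finger_gap": finger opening in mm; "grip_force": force on a finger pad.
Only numpy, scipy, OpenCV 4.12 (cv2) and the standard library are available. Lean on these libraries where they do the work, as an engineer would, in place of code of your own. Each camera call takes 0.05 s, during which the arm holds its last target. There are 200 camera calls.

## Working session

There is one attempt and no reset: what is moved stays moved. The work goes in short steps, Python scripts to look and compute and a tool call to move; the robot and the scene stay as the last step left them, time stands still between calls to the robot, and variables do not carry over. Pictures are saved under pics/ and viewed, at most 10 in all, crops included, and the job is handed in when it is done.

Besides the shell and the picture viewer there is one more tool, called as name(argument=value, ...) on one line, values as JSON. apply_moves: Moves the arm, as the interface text tells. Its arguments: {"type":"object","properties":{"targets":{"type":"array"},"force":{"type":"number"}},"required":["targets"]}

```bash
mkdir -p pics
python3 - <<'E'
from bench import sensors, optics, r
import cv2
for n in("scene","top"):
    im=optics.snapshot(n); cv2.imwrite(f"pics/{n}0.png",im[:,:,::-1])
    c=optics.get_calibration(n); print(n,c)
print(sensors.sense())
E
```

```text
scene {'camera_matrix': array([[428.79312637,   0.        , 317.17608069],
       [  0.        , 428.79312637, 197.84748085],
       [  0.        ,   0.        ,   1.        ]]), 'dist_coeffs': array([-0.03512479,  0.        ,  0.        ,  0.        ,  0.        ]), 'pose': array([[ 2.69845821e-01,  5.71516921e-01, -7.74952671e-01,
         1.61600000e+03],
       [ 9.62711044e-01, -1.44038947e-01,  2.28998316e-01,
        -2.99978191e+02],
       [ 1.92530459e-02, -8.07849733e-01, -5.89073959e-01,
         9.01003056e+02],
       [ 0.00000000e+00,  0.00000000e+00,  0.00000000e+00,
         1.00000000e+00]])}
top {'camera_matrix': array([[427.98243592,   0.        , 309.98074154],
       [  0.        , 427.98243592, 202.49415466],
       [  0.        ,   0.        ,   1.        ]]), 'dist_coeffs': array([-0.11696336,  0.        ,  0.        ,  0.        ,  0.        ]), 'pose': array([[ 2.61940096e-02, -9.98551453e-01,  4.69986184e-02,
         5.10541548e+02],
       [-9.99293290e-01, -2.48876167e-02,  2.81695994e-02,
        -1.25700746e+01],
       [-2.69591108e-02, -4.77032788e-02, -9.98497673e-01,
         1.19421322e+03],
       [ 0.00000000e+00,  0.00000000e+00,  0.00000000e+00,
         1.00000000e+00]])}
{'time': 0.1, 'joint_pos': array([ 6.41482072e+01,  7.50999562e+00,  8.53252419e+01,  1.42288865e-03,
        8.72596725e+01, -4.89435472e+00]), 'qd': array([ 0.07733004, -0.13634982, -0.13648008,  0.03439401, -0.05464299,
        0.02117521]), 'joint_efforts': array([ 2.75129183e-03, -5.70949709e+01, -5.01944768e+01, -4.86500448e-05,
        8.09695252e-03,  1.37332032e-05]), 'tool_pos': array([214.3447937 , 559.81440572, 195.63644251]), 'tcp_rot': array([-1.79905557e+02, -9.51356596e-03,  1.59042485e+02]), 'ft_force': array([ 0.75743443, -0.18893999,  0.14223117]), 'wrist_torque': array([ 0.00926124,  0.04984521, -0.00534183]), 'grip_force': 0.0, 'finger_gap': 85.65945993916905}
```

View pics/top0.png

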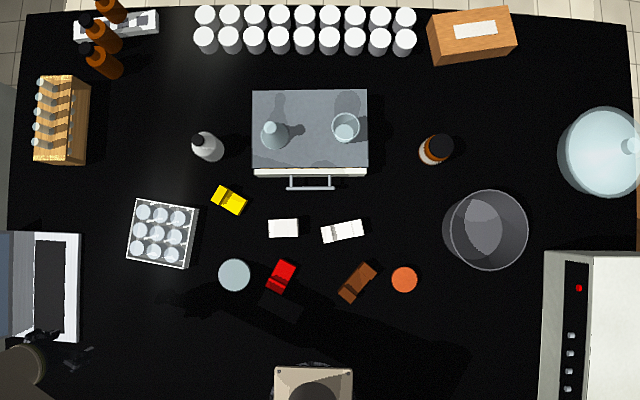

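View pics/scene0.png

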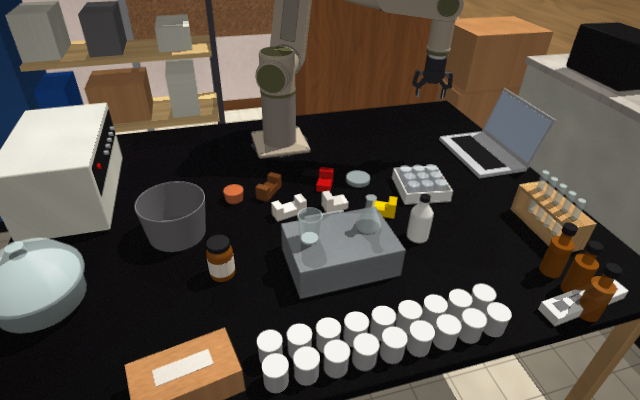

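Top view: candidates are white L (283,228), white U (342,231), and the look-alikes yellow L (229,200), red L (281,276), brown U (357,281). The tub is at (487,230) and the handle at (310,185). The white pair are the ones meant.

```bash
cat > h.py <<'E'
import numpy as np, cv2
from bench import sensors, optics, r
def ray(n,px):
    c=optics.get_calibration(n); p=cv2.undistortPoints(np.array(px,float).reshape(-1,1,2),c["camera_matrix"],c["dist_coeffs"]).reshape(-1,2)
    T=c["pose"]; return T[:3,3],np.c_[p,np.ones(len(p))]@T[:3,:3].T
def plane(n,px,z):
    o,d=ray(n,px); return (o+d*((z-o[2])/d[:,2])[:,None])[:,:2]
def proj(n,P):
    c=optics.get_calibration(n); M=np.linalg.inv(c["pose"]); 
    return cv2.projectPoints(np.array(P,float).reshape(-1,1,3),cv2.Rodrigues(M[:3,:3])[0],M[:3,3],c["camera_matrix"],c["dist_coeffs"])[0].reshape(-1,2)
E
python3 - <<'E'
from h import *
top=cv2.imread("pics/top0.png"); sc=cv2.imread("pics/scene0.png")
hsv=cv2.cvtColor(top,cv2.COLOR_BGR2HSV)
m=((hsv[...,1]<60)&(hsv[...,2]>120)).astype(np.uint8)
m[:205]=0;m[260:]=0;m[:,:255]=0;m[:,380:]=0
for c in cv2.findContours(m,0,2)[0]:
    if cv2.contourArea(c)<100: continue
    for z in(28,50):
        w=plane("top",c.reshape(-1,2),z).astype(np.float32); R=cv2.minAreaRect(w); print(z,np.round(R[0]),np.round(R[1]),R[2])
        print(np.round(cv2.boxPoints(R)).tolist())
# handle: bar end pixels; drawer front edge
print("handle z62",plane("top",[[287,187],[334,188]],62),"unit top front corners",plane("top",[[252,168],[368,167],[252,90],[367,90]],100))
# tub rim ellipse
print("tub rim",plane("top",[[443,231],[529,231],[486,190],[487,271]],130))
a=cv2.resize(top[165:265,240:390],None,fx=5,fy=5,interpolation=2)
b=cv2.resize(sc[180:250,255:415],None,fx=4.69,fy=4.69,interpolation=2)[:,:750]
cv2.imwrite("pics/c1.png",a[:, :]); cv2.imwrite("pics/c2.png",b)
E
```

```text
28 [491. -68.] [ 45. 113.] 13.424481391906738
[[456.0, -19.0], [482.0, -129.0], [526.0, -118.0], [500.0, -8.0]]
50 [491. -67.] [ 44. 111.] 13.424481391906738
[[457.0, -19.0], [482.0, -126.0], [526.0, -116.0], [500.0, -8.0]]
28 [495.  93.] [49. 80.] 4.091371536254883
[[468.0, 132.0], [473.0, 52.0], [522.0, 55.0], [517.0, 135.0]]
50 [495.  91.] [48. 78.] 4.091353893280029
[[468.0, 129.0], [474.0, 51.0], [522.0, 54.0], [517.0, 132.0]]
handle z62 [[603.54588064  81.56662266]
 [603.8765897  -43.29983155]] unit top front corners [[ 647.63135684  170.67553592]
 [ 657.01526037 -128.36381828]
 [ 854.41309261  178.59889957]
 [ 859.71235138 -122.88004807]]
tub rim [[ 497.8111006  -315.86595158]
 [ 502.22876081 -538.95649005]
 [ 603.1673399  -424.97652635]
 [ 400.02513241 -430.27393251]]
```

View pics/c1.png

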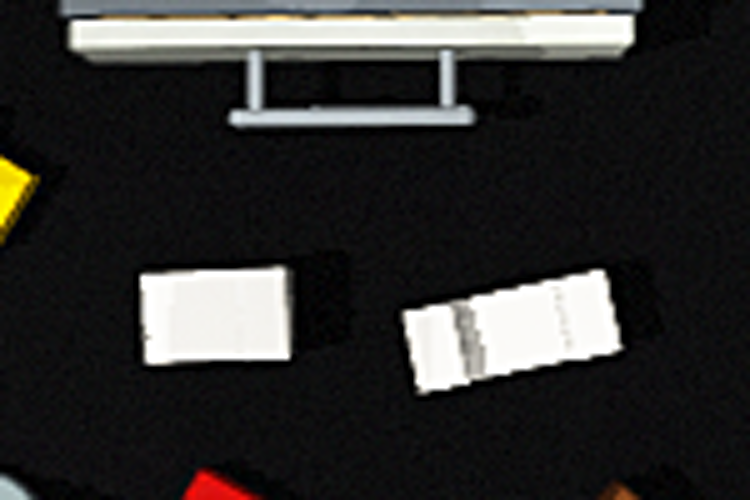

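View pics/c2.png

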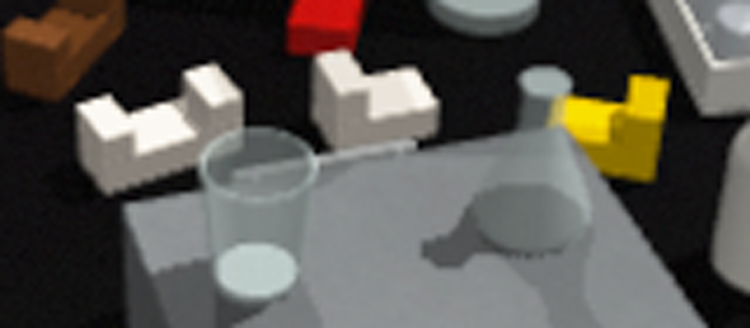

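The crops show the white U (top px 342,231) and the white L (283,228), whose tall block is at its -y end. Sizes match: 44x111 and 49x79 mm. Next I check the tub and the yellow block's clearance.

Run:
```python
from h import *
top=cv2.imread("pics/top0.png"); sc=cv2.imread("pics/scene0.png")
h=cv2.cvtColor(top,cv2.COLOR_BGR2HSV)
m=((h[...,1]>150)&(h[...,2]>100)&(h[...,0]>20)&(h[...,0]<35)).astype(np.uint8); m[:180]=0;m[220:]=0;m[:,:200]=0;m[:,260:]=0
c=max(cv2.findContours(m,0,2)[0],key=cv2.contourArea).reshape(-1,2)
print("yellow rightmost",c[c[:,0].argmax()],plane("top",[c[c[:,0].argmax()]],0),plane("top",[c[c[:,0].argmax()]],50))
print("drawer front edges z90",plane("top",[[253.5,174],[367,173]],90))
t=np.linspace(0,2*np.pi,60)
for n,im in(("top",top),("scene",sc)):
    for z,R in((130,103),(0,88)):
        p=proj(n,np.c_[501+R*np.cos(t),-435+R*np.sin(t),0*t+z]); cv2.polylines(im,[np.round(p*8).astype(int)],True,(0,255,0),1,16,3)
    p=proj(n,[[495,91,28],[491,-67,28],[603.7,19,62]])
    for q in p: cv2.circle(im,tuple(int(v) for v in q),2,(255,0,255),-1)
cv2.imwrite("pics/o.png",np.hstack([cv2.resize(top[170:290,390:550],None,fx=2.5,fy=2.5),cv2.resize(sc[150:270,115:275],None,fx=2.5,fy=2.5)]))
print(np.round(proj("scene",[[495,91,28],[491,-67,28],[603.7,19,62]])))
```

```text
yellow rightmost [246 200] [[569.28902762 201.36169952]] [[566.82935464 192.40468202]]
drawer front edges z90 [[ 633.22240126  167.85342503]
 [ 642.64741014 -127.10121311]]
[[334. 200.]
 [289. 206.]
 [323. 215.]]
```

View pics/o.png

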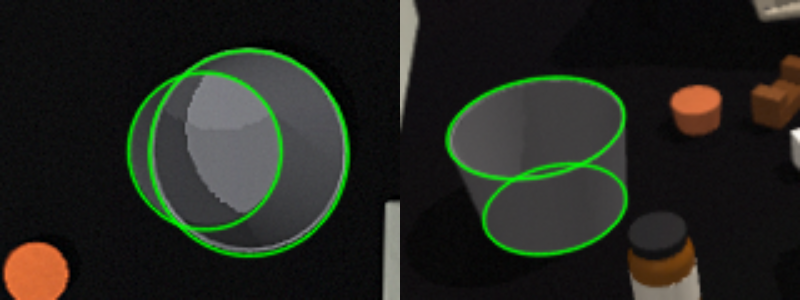

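Tub confirmed at (501,-435), and the yellow block is clear of the drawer's path. I turn, then go above the L.

apply_moves(targets=[[0,0,0,0,0,0.162,0],[0,0,0,0,0,0.162,0],[0,0,0,0,0,0.162,0],[0,0,0,0,0,0.162,0],[0,0,0,0,0,0.162,0],[0,0,0,0,0,0.162,0],[0,0,0,0,0,0.162,0]], force=40)

```text
time: 0.98
tool_pos: [214.4, 560.0, 195.9]
tcp_rot: [-180.0, 0.1, 93.8]
ft_force: [0.4, -0.2, 0.9]
finger_gap: 85.0
grip_force: 0.0
```

apply_moves(targets=[[-36.1,17.55,0,0,0,0,0],[-36.1,17.55,0,0,0,0,0],[-36.1,17.55,0,0,0,0,0],[-36.1,17.55,0,0,0,0,0],[-36.1,17.55,0,0,0,0,0],[-36.1,17.55,0,0,0,0,0],[-36.1,17.55,0,0,0,0,0],[-36.1,17.55,0,0,0,0,0],[-36.1,17.55,0,0,0,0,0],[-36.1,17.55,0,0,0,0,0],[-36.1,17.55,0,0,0,0,0],[-36.1,17.55,0,0,0,0,0],[-36.1,17.55,0,0,0,0,0],[-36.1,17.55,0,0,0,0,0],[0,0,0,0,0,0,0],[0,0,0,0,0,0,0]])

```text
time: 2.98
tool_pos: [495.1, 73.8, 196.1]
tcp_rot: [-179.9, -0.0, 94.0]
ft_force: [-0.4, -0.6, -0.8]
finger_gap: 85.3
grip_force: 0.0
```

apply_moves(targets=[[0,0,35,0,0,0,0],[0,0,35,0,0,0,0],[0,0,35,0,0,0,0],[0,0,30,0,0,0,0],[0,0,25,0,0,0,0],[0,0,15,0,0,0,0],[0,0,11,0,0,0,0],[0,0,0,0,0,0,0],[0,0,0,0,0,0,0]])

```text
time: 4.1
tool_pos: [496.3, 73.7, 11.5]
tcp_rot: [179.9, 0.0, 94.1]
ft_force: [0.2, 0.6, -0.4]
finger_gap: 85.3
grip_force: 0.0
```

apply_moves(targets=[[0,0,0,0,0,0,1],[0,0,0,0,0,0,1],[0,0,0,0,0,0,1],[0,0,0,0,0,0,1],[0,0,0,0,0,0,1],[0,0,0,0,0,0,1],[0,0,0,0,0,0,1],[0,0,0,0,0,0,1]], force=30)

```text
time: 5.1
tool_pos: [496.2, 73.6, 11.4]
tcp_rot: [179.9, 0.0, 94.1]
ft_force: [-1.0, 0.0, 6.0]
finger_gap: 48.7
grip_force: 31.5
```

apply_moves(targets=[[0,0,-10,0,0,0,1],[0,0,-20,0,0,0,1],[0,0,-30,0,0,0,1],[0,0,-35,0,0,0,1],[0,0,-35,0,0,0,1],[0,0,-30,0,0,0,1],[0,0,-20,0,0,0,1],[0,0,-10,0,0,0,1],[0,0,0,0,0,0,1]])

```text
time: 6.22
tool_pos: [495.8, 73.6, 201.1]
tcp_rot: [179.9, 0.0, 94.1]
ft_force: [-0.2, -0.9, -0.7]
finger_gap: 49.0
grip_force: 31.1
```

apply_moves(targets=[[-20,-3.2,0,0,0,0,1],[-35,-3.2,0,0,0,0,1],[-35,-3.2,0,0,0,0,1],[-35,-3.2,0,0,0,0,1],[-35,-3.2,0,0,0,0,1],[-35,-3.2,0,0,0,0,1],[-35,-3.2,0,0,0,0,1],[-35,-3.2,0,0,0,0,1],[-35,-3.2,0,0,0,0,1],[-35,-3.2,0,0,0,0,1],[-35,-3.2,0,0,0,0,1],[-35,-3.2,0,0,0,0,1],[-35,-3.2,0,0,0,0,1],[-35,-3.2,0,0,0,0,1],[-35,-3.2,0,0,0,0,1],[-15,0,0,0,0,0,1],[0,0,0,0,0,0,1],[0,0,0,0,0,0,1]])

```text
time: 8.48
tool_pos: [485.1, -452.2, 200.2]
tcp_rot: [-180.0, -0.1, 94.1]
ft_force: [-0.5, 0.6, 0.2]
finger_gap: 48.6
grip_force: 31.1
```

apply_moves(targets=[[0,0,20,0,0,0,1],[0,0,30,0,0,0,1],[0,0,30,0,0,0,1],[0,0,25,0,0,0,1],[0,0,15,0,0,0,1],[0,0,0,0,0,0,1],[0,0,0,0,0,0,0],[0,0,0,0,0,0,0],[0,0,0,0,0,0,0],[0,0,0,0,0,0,0],[0,0,0,0,0,0,0],[0,0,-20,0,0,0,0],[0,0,-35,0,0,0,0],[0,0,-35,0,0,0,0],[0,0,-30,0,0,0,0],[0,0,0,0,0,0,0]])

```text
time: 10.48
tool_pos: [486.5, -455.2, 206.3]
tcp_rot: [179.7, 0.4, 94.1]
ft_force: [-0.4, -0.7, -0.7]
finger_gap: 85.4
grip_force: 0.0
```

apply_moves(targets=[[20,3,0,0,0,0,0],[35,3,0,0,0,0,0],[35,3,0,0,0,0,0],[35,3,0,0,0,0,0],[35,3,0,0,0,0,0],[35,3,0,0,0,0,0],[35,3,0,0,0,0,0],[35,3,0,0,0,0,0],[35,3,0,0,0,0,0],[35,3,0,0,0,0,0],[35,3,0,0,0,0,0],[15,0,0,0,0,0,0],[0,0,0,0,0,-0.162,0],[0,0,0,0,0,0,0],[0,0,0,0,0,0,0]])

```text
time: 12.35
tool_pos: [490.4, -67.6, 200.4]
tcp_rot: [-180.0, 0.0, 103.1]
ft_force: [0.4, -0.2, -0.2]
finger_gap: 85.3
grip_force: 0.0
```

Run:
```python
from h import *
s=sensors.sense(); print(s["tool_pos"],s["tcp_rot"],s["time"])
top=optics.snapshot("top")[:,:,::-1]; sc=optics.snapshot("scene")[:,:,::-1]
cv2.imwrite("pics/p.png",np.hstack([cv2.resize(top[170:290,270:550][:, :],None,fx=1.6,fy=1.6),cv2.resize(sc[150:270,125:340],None,fx=1.6,fy=1.6)]))
```

```text
[490.39610953 -67.59986026 200.44195917] [-1.79983651e+02  3.68836113e-03  1.03117849e+02] 12.35
```

View pics/p.png

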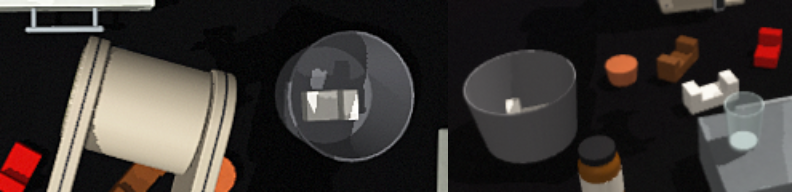

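The L is in the tub at about top px (475,236), and the tub has not moved. The U still stands where it was, at scene px (290,206). Now I grasp it.

apply_moves(targets=[[0,0,35,0,0,0,0],[0,0,35,0,0,0,0],[0,0,35,0,0,0,0],[0,0,35,0,0,0,0],[0,0,25,0,0,0,0],[0,0,18,0,0,0,0],[0,0,12,0,0,0,0],[0,0,0,0,0,0,0],[0,0,0,0,0,0,0]])

```text
time: 13.58
tool_pos: [491.4, -67.3, 6.6]
tcp_rot: [179.9, 0.0, 103.3]
ft_force: [0.7, 0.6, -0.3]
finger_gap: 85.4
grip_force: 0.0
```

apply_moves(targets=[[0,0,0,0,0,0,1],[0,0,0,0,0,0,1],[0,0,0,0,0,0,1],[0,0,0,0,0,0,1],[0,0,0,0,0,0,1],[0,0,0,0,0,0,1],[0,0,0,0,0,0,1],[0,0,0,0,0,0,1]], force=30)

```text
time: 14.58
tool_pos: [490.5, -67.1, 5.6]
tcp_rot: [-180.0, -0.0, 103.3]
ft_force: [0.4, 0.2, -0.5]
finger_gap: 0.1
grip_force: 0.0
```

apply_moves(targets=[[0,0,-10,0,0,0,1],[0,0,-20,0,0,0,1],[0,0,-30,0,0,0,1],[0,0,-35,0,0,0,1],[0,0,-35,0,0,0,1],[0,0,-30,0,0,0,1],[0,0,-20,0,0,0,1],[0,0,-15,0,0,0,1],[0,0,0,0,0,0,1]])

```text
time: 15.7
tool_pos: [491.3, -67.3, 202.1]
tcp_rot: [179.9, 0.1, 103.4]
ft_force: [-0.0, -0.2, -0.1]
finger_gap: -0.1
grip_force: 0.0
```

The fingers shut on nothing, probably because the pads passed over the 28 mm middle. I look before trying again.

Run:
```python
from h import *
top=optics.snapshot("top")[:,:,::-1]; sc=optics.snapshot("scene")[:,:,::-1].copy()
cv2.imwrite("pics/q.png",np.vstack([cv2.resize(top[180:280,260:420],None,fx=4,fy=4)[:300],cv2.resize(sc[170:245,230:390],None,fx=4,fy=4,interpolation=2)]))
print(proj("scene",[[491,-67,0],[491,-67,28]]))
cv2.imwrite("pics/sc_full.png",sc)
h=cv2.cvtColor(sc,cv2.COLOR_BGR2HSV); m=((h[...,1]<60)&(h[...,2]>100)).astype(np.uint8)[190:222,265:310]
h0=cv2.cvtColor(cv2.imread("pics/scene0.png"),cv2.COLOR_BGR2HSV); m0=((h0[...,1]<60)&(h0[...,2]>100)).astype(np.uint8)[190:222,265:310]
print(m.sum(),m0.sum(),(m!=m0).sum())
```

```text
[[288.72190479 212.97093675]
 [288.55561424 206.40760865]]
682 675 9
```

View pics/q.png

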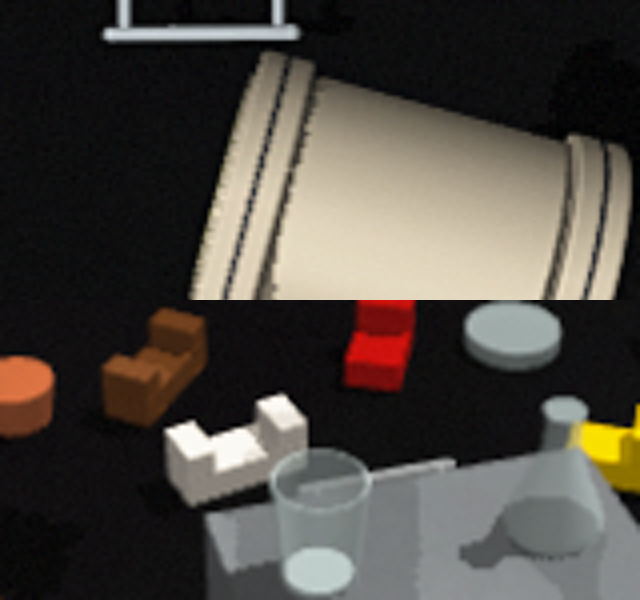

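The U has not moved. I try a taller end block instead (-y end, 40 mm along tool -x), which gives the pads more height.

apply_moves(targets=[[-20,0,0,0,0,0,0],[-20,0,0,0,0,0,0],[0,0,0,0,0,0,0],[0,0,0,0,0,0,0],[0,0,35,0,0,0,0],[0,0,35,0,0,0,0],[0,0,35,0,0,0,0],[0,0,35,0,0,0,0],[0,0,25,0,0,0,0],[0,0,15,0,0,0,0],[0,0,12,0,0,0,0],[0,0,0,0,0,0,0],[0,0,0,0,0,0,0]])

```text
time: 17.42
tool_pos: [500.5, -106.2, 9.6]
tcp_rot: [179.9, 0.0, 103.4]
ft_force: [-0.1, -0.1, 0.1]
finger_gap: 85.4
grip_force: 0.0
```

Run:
```python
from h import *
s=sensors.sense(); print(s["tool_pos"],s["tcp_rot"],s["finger_gap"],s["ft_force"])
sc=optics.snapshot("scene")[:,:,::-1]
cv2.imwrite("pics/s3.png",cv2.resize(sc[110:260,200:400],None,fx=4,fy=4,interpolation=2))
print(proj("scene",[s["tool_pos"]]))
```

```text
[ 500.52739802 -106.21657862    9.55223748] [1.79927699e+02 4.18372665e-02 1.03350761e+02] 85.42331616574575 [-0.14690207 -0.14555855  0.09546024]
[[277.82754608 214.21006653]]
```

View pics/s3.png

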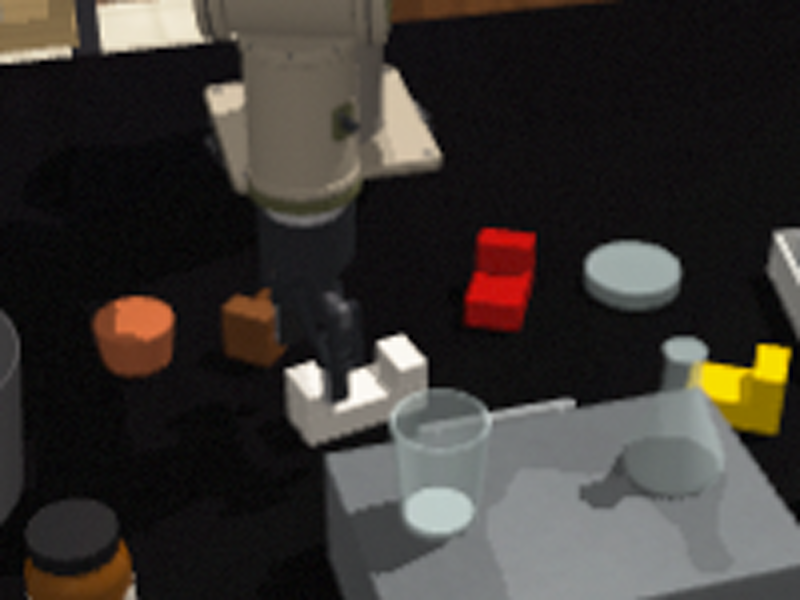

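Run:
```python
from h import *
s=sensors.sense(); p=s["tool_pos"]; a=np.radians(s["tcp_rot"][2]-90); d=np.array([np.cos(a),np.sin(a),0])
for off in(-50,50):
    print(off,proj("scene",[p+d*off+[0,0,13],p+d*off+[0,0,80]]).round(1).tolist())
print(proj("top",[p+[0,0,150]]))
# foam box corners predicted in scene
u=np.array([-.233,.972,0]);v=np.array([.972,.233,0]);c=np.array([491,-67,0])
print(proj("scene",[c+u*i*55+v*j*22.5+np.array([0,0,z]) for i in(-1,1) for j in(-1,1) for z in(0,50)]).round(1).tolist())
# two-view check of the foam's front (far) top end corners: scene px -> plane z=50
print(plane("scene",[[271.5,201.5],[279.5,199.5],[294.5,195],[302,193],[306.5,199]],50).round(0).tolist())
print(s["joint_pos"])
```

```text
-50 [[271.5, 203.1], [270.6, 187.0]]
50 [[284.2, 219.5], [283.6, 203.0]]
[[360.27618787 228.02775111]]
[[271.2, 214.0], [270.5, 202.1], [276.8, 221.5], [276.2, 209.5], [300.1, 204.9], [300.0, 193.2], [306.1, 211.9], [306.2, 200.1]]
[[479.0, -122.0], [475.0, -94.0], [462.0, -39.0], [457.0, -12.0], [494.0, -6.0]]
[-1.77274979e+01  3.97292360e+00  1.09523507e+02  1.02305094e-03
  6.64028798e+01 -3.10789010e+01]
```

Run:
```python
from h import *
p=np.array([214.4,559.9,196]); a=np.radians(159-90); d=np.array([np.cos(a),np.sin(a),0])
for off in(-50,50): print("start",off,proj("scene",[p+d*off+[0,0,13],p+d*off+[0,0,73]]).round(1).tolist())
sc0=cv2.imread("pics/scene0.png"); 
s=sensors.sense()
now=optics.snapshot("scene")[:,:,::-1]
dif=(np.abs(now.astype(int)-cv2.imread("pics/sc_full.png")).max(2)>25)
for r0 in range(180,224,2): print(r0,np.where(dif[r0,255:315])[0]+255)
a1=cv2.resize(sc0[40:110,390:480],None,fx=4.4,fy=4.4,interpolation=2); a2=cv2.resize(np.ascontiguousarray(now)[155:225,250:340],None,fx=4.4,fy=4.4,interpolation=2)
im=cv2.convertScaleAbs(np.hstack([a1,a2]),alpha=2.2); cv2.imwrite("pics/v.png",im)
```

```text
start -50 [[414.7, 104.7], [417.0, 90.3]]
start 50 [[440.1, 106.2], [443.0, 91.8]]
180 [268 269 270 271 272 273 274 275 276 277 278 279 280]
182 [267 268 269 270 271 272 273 274 275 276 277 278 279 280 284]
184 [267 268 269 270 271 272 273 274 275 276 277 278 279 280 281 282 283 284
 285]
186 [268 269 270 271 272 273 274 275 276 277 278 279 280 282 283 284 285 286
 287 288]
188 [269 270 271 272 273 274 275 276 277 278 279 283 284 285 286 287]
190 [269 270 271 272 273 274 275 276 284 285 286 287]
192 [269 270 271 272 273 274 275 285]
194 [269 270 271 272 273 280]
196 [270 271]
198 [286 304]
200 [286 287 298]
202 [272 273 274 281 288 289]
204 [273 280 281 282 283 284 285 286 287]
206 [275 280 281 282 283 284 285 286 287]
208 [276 280 281 282 283 284 285 286 287]
210 [281 282 283 284 285 286]
212 []
214 []
216 []
218 []
220 []
222 []
```

View pics/v.png

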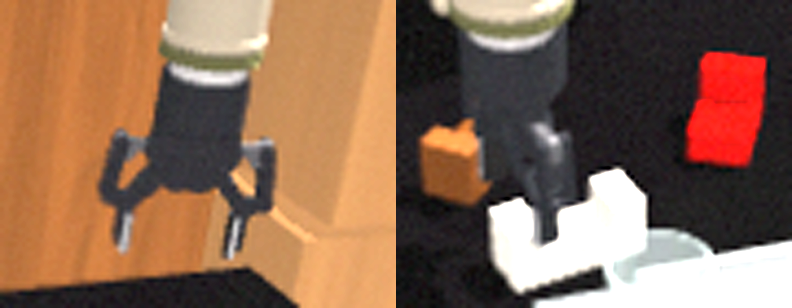

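Comparing finger-tip pixels with their projection, tips seen near scene row 211 against row 219 predicted, the fingers end about 30 mm higher than the reported TCP. That also explains the miss. I lower a further 18 mm, which is safe even without that offset, and close on the end block.

apply_moves(targets=[[0,0,6,0,0,0,0],[0,0,6,0,0,0,0],[0,0,6,0,0,0,0],[0,0,0,0,0,0,0]])

```text
time: 18.02
tool_pos: [498.9, -105.8, -10.3]
tcp_rot: [-179.9, -0.0, 103.3]
ft_force: [-0.3, 0.8, 0.4]
finger_gap: 85.4
grip_force: 0.0
```

apply_moves(targets=[[0,0,0,0,0,0,1],[0,0,0,0,0,0,1],[0,0,0,0,0,0,1],[0,0,0,0,0,0,1],[0,0,0,0,0,0,1],[0,0,0,0,0,0,1],[0,0,0,0,0,0,1],[0,0,0,0,0,0,1]], force=30)

```text
time: 19.02
tool_pos: [500.1, -106.1, -9.1]
tcp_rot: [180.0, 0.0, 103.4]
ft_force: [0.1, -0.6, 5.5]
finger_gap: 44.5
grip_force: 31.8
```

apply_moves(targets=[[0,0,-10,0,0,0,1],[0,0,-20,0,0,0,1],[0,0,-30,0,0,0,1],[0,0,-30,0,0,0,1],[0,0,-30,0,0,0,1],[0,0,-30,0,0,0,1],[0,0,-20,0,0,0,1],[0,0,-20,0,0,0,1],[0,0,0,0,0,0,1]])

```text
time: 20.15
tool_pos: [500.6, -106.3, 182.4]
tcp_rot: [179.9, 0.1, 103.4]
ft_force: [0.6, -0.9, -0.0]
finger_gap: 44.4
grip_force: 31.3
```

apply_moves(targets=[[-15,0,0,0,0,0,1],[-30,-6,0,0,0,0,1],[-30,-6,0,0,0,0,1],[-33,-6,0,0,0,0,1],[-33,-6,0,0,0,0,1],[-33,-6,0,0,0,0,1],[-33,-6,0,0,0,0,1],[-33,-6,0,0,0,0,1],[-33,-6,0,0,0,0,1],[-30,-6,0,0,0,0,1],[-30,-6,0,0,0,0,1],[-20,-5,0,0,0,0,1],[-10,0,0,0,0,0,1],[0,0,0,0,0,0,1],[0,0,0,0,0,0,1]])

```text
time: 22.02
tool_pos: [520.4, -473.5, 180.2]
tcp_rot: [-180.0, -0.0, 103.4]
ft_force: [-0.4, 0.3, 0.4]
finger_gap: 44.9
grip_force: 31.3
```

apply_moves(targets=[[0,0,20,0,0,0,1],[0,0,30,0,0,0,1],[0,0,30,0,0,0,1],[0,0,20,0,0,0,1],[0,0,12,0,0,0,1],[0,0,0,0,0,0,1],[0,0,0,0,0,0,0],[0,0,0,0,0,0,0],[0,0,0,0,0,0,0],[0,0,0,0,0,0,0],[0,0,0,0,0,0,0],[0,0,-20,0,0,0,0],[0,0,-35,0,0,0,0],[0,0,-35,0,0,0,0],[0,0,-35,0,0,0,0],[0,0,0,0,0,0,0]])

```text
time: 24.02
tool_pos: [522.2, -476.2, 200.4]
tcp_rot: [179.7, 0.5, 103.3]
ft_force: [0.2, -0.8, 0.8]
finger_gap: 85.4
grip_force: 0.0
```

apply_moves(targets=[[0,0,0,0,0,0.102,0.67],[0,0,0,0,0,0.103,0.67],[20,0,0,0,0,0,0.67],[33,7,0,0,0,0,0.67],[33,7,0,0,0,0,0.67],[33,7,0,0,0,0,0.67],[33,7,0,0,0,0,0.67],[33,7,0,0,0,0,0.67],[33,7,0,0,0,0,0.67],[33,7,0,0,0,0,0.67],[33,7,0,0,0,0,0.67],[33,7,0,0,0,0,0.67],[33,7,0,0,0,0,0.67],[33,7,0,0,0,0,0.67],[33,7,0,0,0,0,0.67],[33,7,0,0,0,0,0.67],[33,7,0,0,0,0,0.67],[8,0,0,0,0,0,0.67],[0,0,0,0,0,0,0.67],[0,0,0,0,0,0,0.67]])

```text
time: 26.52
tool_pos: [604.4, 17.2, 193.6]
tcp_rot: [-180.0, 0.0, 91.6]
ft_force: [-0.3, 0.4, 0.7]
finger_gap: 28.0
grip_force: 0.0
```

Run:
```python
from h import *
s=sensors.sense(); print(s["tool_pos"],s["tcp_rot"],s["finger_gap"],s["joint_pos"])
top=optics.snapshot("top")[:,:,::-1]; sc=optics.snapshot("scene")[:,:,::-1]
cv2.imwrite("pics/last_top.png",top); cv2.imwrite("pics/last_sc.png",sc)
p=s["tool_pos"]
print("tip proj top",proj("top",[p+[0,0,z] for z in(0,35,60)]).round(1).tolist(),"scene",proj("scene",[p+[0,0,z] for z in(0,35,60)]).round(1).tolist())
# foam remnants: bright white pixels inside tub and on the old spots
for n,im,f in(("top",top,"pics/top0.png"),("scene",sc,"pics/scene0.png")):
    h=cv2.cvtColor(np.ascontiguousarray(im),cv2.COLOR_BGR2HSV); m=((h[...,1]<60)&(h[...,2]>120))
    if n=="top": print("old spots",m[212:248,262:370].sum(),"tub",m[190:271,443:530].sum(), np.argwhere(m[190:271,443:530]).min(0)+[190,443],np.argwhere(m[190:271,443:530]).max(0)+[190,443])
    else: print("old",m[190:222,265:310].sum())
t0=cv2.imread("pics/top0.png")
a=cv2.resize(np.ascontiguousarray(top)[130:280,270:540],None,fx=1.48,fy=2.0,interpolation=2)[:300,:400]
b=cv2.resize(np.ascontiguousarray(sc)[90:240,230:430],None,fx=2,fy=2,interpolation=2)
cv2.imwrite("pics/w.png",cv2.convertScaleAbs(np.hstack([a,b]),alpha=1.6))
```

```text
[604.3997104   17.22641266 193.58195952] [-1.79991644e+02  2.42098546e-02  9.15513423e+01] 28.02857193115263 [-3.20845311e+00  8.26866385e+00  8.47107758e+01 -2.48531473e-02
  8.70268785e+01 -4.75850319e+00]
tip proj top [[309.8, 182.6], [309.4, 181.1], [309.1, 180.0]] scene [[323.5, 180.2], [323.8, 170.3], [324.1, 162.9]]
old spots 488 tub 1528 [190 452] [269 528]
old 61
```

View pics/w.png

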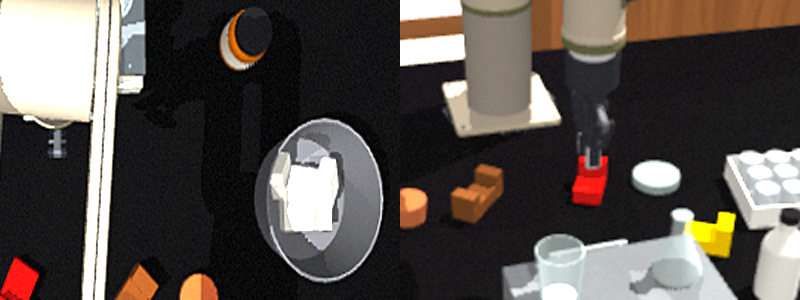

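Both foam chunks are in the tub around top px (478,228), and the tub has not moved. The gripper tip is at scene px (326,173), about 26 mm above the reported TCP. I check how far the finger linkage sticks out before going down between bar and drawer.

Run:
```python
from h import *
g=cv2.cvtColor(cv2.imread("pics/last_top.png"),cv2.COLOR_BGR2GRAY); print(g[184:212:2,298:322:2])
for z in(230,260,290): print(z,plane("top",[[309,208],[304,200],[314,200]],z).round(0).tolist())
s=cv2.imread("pics/last_sc.png").astype(int); b=cv2.imread("pics/sc_full.png").astype(int)
d=np.abs(s-b).max(2)>20
for r0 in range(140,178,2): print(r0,(np.where(d[r0,300:350])[0]+300).tolist()[:1],(np.where(d[r0,300:350])[0]+300).tolist()[-1:], d[r0,300:350].sum())
p=sensors.sense()["tool_pos"]
print(proj("scene",[p+[dx,0,z] for dx in(-21,21) for z in(30,60,100)]).round(1).tolist())
```

```text
[[163 162 165 164 163 165 167 168 170 169 169 172]
 [146 146 150 150 154 156 155 157 158 161 161 161]
 [121 130 127 131 133 134 138 138 141 142 145 149]
 [ 48  57  64  61  61  59  60  57  55  69  91  55]
 [154 182 125  66  57  61  74  88  98  47   7   7]
 [  9   1  12  40  52  59  43  15   6  13  11  12]
 [ 10  13  11  26  66  89  73  12  19  14  11   9]
 [ 13  15  14  20  63  85  73   8  13  13  13  13]
 [ 19  15  31 122  97  84  76  58  48  13  14  13]
 [ 12  12   8  10  61  86  69   7  11  13  15  14]
 [ 18  11  15  29  65  80  70  28  25  12  16  16]
 [ 14  16  40  48 103 120 114  43  43   8   9  13]
 [ 19  10  13  32  57  74  71  29  22  17  15  12]
 [ 16  15  12  13  14  16  15  16  14  14  14  17]]
230 [[543.0, 17.0], [561.0, 28.0], [562.0, 6.0]]
260 [[542.0, 16.0], [560.0, 27.0], [560.0, 5.0]]
290 [[541.0, 15.0], [558.0, 26.0], [559.0, 5.0]]
140 [319] [333] 3
142 [328] [332] 5
144 [328] [332] 5
146 [328] [332] 5
148 [329] [333] 5
150 [328] [336] 9
152 [329] [334] 6
154 [331] [334] 4
156 [319] [333] 5
158 [319] [319] 1
160 [318] [330] 4
162 [318] [319] 2
164 [319] [330] 5
166 [322] [330] 5
168 [321] [330] 10
170 [322] [330] 9
172 [322] [330] 9
174 [323] [328] 6
176 [] [] 0
[[321.8, 168.0], [322.0, 159.3], [322.4, 147.3], [325.8, 175.5], [326.2, 166.7], [326.6, 154.5]]
```

The linkage reaches 62 mm off axis, so I tilt 8° to lean away from the unit. Then I go straight down with the fingers at a 28 mm gap.

apply_moves(targets=[[0,2.5,0,0,0,0,0.67],[0,0,0,-0.14,0,0,0.67],[0,-4.2,29.7,0,0,0,0.67],[0,-4.2,29.7,0,0,0,0.67],[0,-4.2,29.7,0,0,0,0.67],[0,-2.8,19.8,0,0,0,0.67],[0,-1.4,9.9,0,0,0,0.67],[0,0,0,0,0,0,0.67],[0,0,0,0,0,0,0.67]])

```text
time: 27.75
tool_pos: [608.0, 18.3, 75.0]
tcp_rot: [171.9, 0.0, 91.6]
ft_force: [-0.2, 0.5, 0.0]
finger_gap: 28.3
grip_force: 0.0
```

apply_moves(targets=[[0,-0.7,5,0,0,0,0.67],[0,-0.7,5,0,0,0,0.67],[0,-0.7,5,0,0,0,0.67],[0,-0.7,5,0,0,0,0.67],[0,-0.7,5,0,0,0,0.67],[0,0,0,0,0,0,0.67]])

```text
time: 28.5
tool_pos: [606.5, 18.4, 47.6]
tcp_rot: [172.0, -0.0, 91.6]
ft_force: [-0.5, -0.2, -0.1]
finger_gap: 28.1
grip_force: 0.0
```

apply_moves(targets=[[0,-0.6,4,0,0,0,0.67],[0,-0.6,4,0,0,0,0.67],[0,-0.6,4,0,0,0,0.67],[0,-0.6,4,0,0,0,0.67],[0,0,0,0,0,0,0.67]])

```text
time: 29.12
tool_pos: [606.4, 18.4, 31.6]
tcp_rot: [172.0, -0.0, 91.6]
ft_force: [-0.1, -0.6, -0.3]
finger_gap: 28.0
grip_force: 0.0
```

apply_moves(targets=[[0,-0.5,3,0,0,0,0.67],[0,-0.5,3,0,0,0,0.67],[0,-0.5,3,0,0,0,0.67],[0,-0.5,3,0,0,0,0.67],[0,-0.3,2,0,0,0,0.67],[0,0,0,0,0,0,0.67]])

```text
time: 29.88
tool_pos: [606.4, 18.4, 17.7]
tcp_rot: [172.0, -0.0, 91.6]
ft_force: [0.8, -0.3, 0.3]
finger_gap: 28.1
grip_force: 0.0
```

No contact so far. I close on the bar.

apply_moves(targets=[[0,0,0,0,0,0,1],[0,0,0,0,0,0,1],[0,0,0,0,0,0,1],[0,0,0,0,0,0,1],[0,0,0,0,0,0,1]], force=50)

```text
time: 30.5
tool_pos: [606.9, 18.4, 18.4]
tcp_rot: [171.9, 0.0, 91.6]
ft_force: [0.6, -0.7, 2.3]
finger_gap: 9.1
grip_force: 48.9
```

apply_moves(targets=[[0,-5,-0.7,0,0,0,1],[0,-9.9,-1.4,0,0,0,1],[0,-9.9,-1.4,0,0,0,1],[0,-9.9,-1.4,0,0,0,1],[0,-9.9,-1.4,0,0,0,1],[0,-9.9,-1.4,0,0,0,1],[0,-9.9,-1.4,0,0,0,1],[0,-9.9,-1.4,0,0,0,1],[0,-9.9,-1.4,0,0,0,1],[0,-9.9,-1.4,0,0,0,1],[0,-9.9,-1.4,0,0,0,1],[0,-9.9,-1.4,0,0,0,1],[0,-9.9,-1.4,0,0,0,1],[0,-5,-0.7,0,0,0,1],[0,0,0,0,0,0,1]])

```text
time: 32.38
tool_pos: [476.0, 14.0, 18.3]
tcp_rot: [172.0, 0.1, 91.6]
ft_force: [-0.7, -6.0, 7.4]
finger_gap: 9.3
grip_force: 50.1
```

apply_moves(targets=[[0,-2,-0.3,0,0,0,1],[0,-2,-0.3,0,0,0,1],[0,-2,-0.3,0,0,0,1],[0,-2,-0.3,0,0,0,1],[0,0,0,0,0,0,1]])

```text
time: 33.0
tool_pos: [468.1, 13.7, 18.3]
tcp_rot: [172.0, 0.1, 91.6]
ft_force: [-0.8, -6.1, 7.5]
finger_gap: 8.6
grip_force: 50.1
```

apply_moves(targets=[[0,-1.5,-0.2,0,0,0,1],[0,-1.5,-0.2,0,0,0,1],[0,-1.5,-0.2,0,0,0,1],[0,0,0,0,0,0,1]])

```text
time: 33.5
tool_pos: [463.6, 13.6, 18.3]
tcp_rot: [172.0, 0.1, 91.6]
ft_force: [-0.4, -5.8, 7.7]
finger_gap: 9.0
grip_force: 50.1
```

apply_moves(targets=[[0,-1.5,-0.2,0,0,0,1],[0,-1.5,-0.2,0,0,0,1],[0,0,0,0,0,0,1]])

```text
time: 33.88
tool_pos: [460.7, 13.4, 18.3]
tcp_rot: [172.0, 0.1, 91.6]
ft_force: [0.2, -7.0, 6.0]
finger_gap: 8.8
grip_force: 50.1
```

apply_moves(targets=[[0,-1,-0.14,0,0,0,1],[0,-1,-0.14,0,0,0,1],[0,0,0,0,0,0,1]])

```text
time: 34.25
tool_pos: [460.3, 13.4, 18.4]
tcp_rot: [171.7, 0.1, 91.6]
ft_force: [12.2, -5.8, -5.0]
finger_gap: 9.2
grip_force: 48.9
```

Run:
```python
from h import *
sc=np.ascontiguousarray(optics.snapshot("scene")[:,:,::-1]); top=np.ascontiguousarray(optics.snapshot("top")[:,:,::-1])
cv2.imwrite("pics/x_sc.png",sc)
h=cv2.cvtColor(top,cv2.COLOR_BGR2HSV); m=((h[...,1]<60)&(h[...,2]>140))
# drawer front, left part free of the arm
for c in(256,260,266,270): print(c,np.where(m[175:260,c])[0]+175)
print(sensors.sense()["ft_force"],sensors.sense()["tool_pos"])
```

```text
256 [226 227 228 229 230 231]
260 [226 227 228 229 230 231]
266 [226 227 228 229 230 231]
270 [187 188 189 190 191 192 193 213 214 215 216 217 218 219 226 227 228 229
 230 231]
[12.1866609  -5.03695674 -5.25424589] [460.28618789  13.4115219   18.42481206]
```

The stop is felt at 12 N after 146 mm of travel. Now I release to the 28 mm gap, rise straight up and look.

apply_moves(targets=[[0,0,0,0,0,0,0.67],[0,0,0,0,0,0,0.67],[0,0,0,0,0,0,0.67],[0,0,0,0,0,0,0.67],[0,0.7,-5,0,0,0,0.67],[0,1.4,-9.9,0,0,0,0.67],[0,1.4,-9.9,0,0,0,0.67],[0,1.4,-9.9,0,0,0,0.67],[0,2.8,-19.8,0,0,0,0.67],[0,4.2,-29.7,0,0,0,0.67],[0,4.2,-29.7,0,0,0,0.67],[0,4.2,-29.7,0,0,0,0.67],[0,0,0,0,0,0,0.67]])

```text
time: 35.98
tool_pos: [461.0, 14.1, 166.9]
tcp_rot: [171.6, 0.0, 91.6]
ft_force: [0.2, -0.2, -0.6]
finger_gap: 28.3
grip_force: 0.0
```

Run:
```python
from h import *
top=np.ascontiguousarray(optics.snapshot("top")[:,:,::-1]); sc=np.ascontiguousarray(optics.snapshot("scene")[:,:,::-1])
h=cv2.cvtColor(top,cv2.COLOR_BGR2HSV); m=((h[...,1]<60)&(h[...,2]>140))
for c in(256,260,266): print(c,np.where(m[175:260,c])[0]+175)
t0=cv2.imread("pics/top0.png"); h0=cv2.cvtColor(t0,cv2.COLOR_BGR2HSV); m0=((h0[...,1]<60)&(h0[...,2]>140))
print("start front rows",np.where(m0[160:185,260])[0]+160)
print("start front x",plane("top",[[260,np.where(m0[160:185,260])[0].max()+160]],50),"now",plane("top",[[260,np.where(m[175:260,260])[0].max()+175]],50))
# bystanders: difference of first and last pictures in both views
for n,a,b,rs in(("top",top,t0,dict(yellow=(180,220,205,252),tray=(190,272,122,202),dish=(255,295,215,253),red=(258,296,262,300),brown=(258,305,335,380),bung=(262,296,388,420),jar=(128,168,416,456),bottle=(128,165,188,226),flask=(110,155,255,292),beaker=(108,145,328,364),tubrim=(188,274,505,532))),
  ("scene",sc,cv2.imread("pics/scene0.png"),dict(tub=(180,252,132,212),bung=(182,206,220,247),brown=(170,202,252,285),red=(165,192,312,338),dish=(168,190,343,373),yellow=(194,220,370,400),tray=(160,205,388,455),bottle=(194,246,403,437),jar=(233,284,204,238),unit_top=(205,245,290,390)))):
    for k,(r0,r1,c0,c1) in rs.items(): print(n,k,round(float((np.abs(a[r0:r1,c0:c1].astype(int)-b[r0:r1,c0:c1]).max(2)>50).mean()),3),end="; ")
    print()
s=sensors.sense(); print(s["tool_pos"],s["ft_force"],s["time"])
```

```text
256 [226 227 228 229 230 231]
260 [226 227 228 229 230 231]
266 [226 227 228 229 230 231]
start front rows [169 170 171 172 173 174]
start front x [[638.04073457 156.70238816]] now [[484.51001124 151.81684002]]
top yellow 0.0; top tray 0.0; top dish 0.0; top red 0.929; top brown 0.247; top bung 0.478; top jar 0.0; top bottle 0.0; top flask 0.0; top beaker 0.0; top tubrim 0.0; 
scene tub 0.043; scene bung 0.264; scene brown 0.107; scene red 0.301; scene dish 0.144; scene yellow 0.0; scene tray 0.0; scene bottle 0.0; scene jar 0.0; scene unit_top 0.114; 
[459.03266935  14.23817776 163.38801064] [-0.32531804  0.71229149 -0.56012907] 36.075
```

The drawer front moved 153 mm in the image and stayed. I swing the arm aside to check the bystanders it hides.

apply_moves(targets=[[0,4.2,-29.7,0,0,0,0.67],[0,4.2,-29.7,0,0,0,0.67],[20,0,0,0,0,0,0.67],[35,0,0,0,0,0,0.67],[35,0,0,0,0,0,0.67],[35,0,0,0,0,0,0.67],[35,0,0,0,0,0,0.67],[35,0,0,0,0,0,0.67],[35,0,0,0,0,0,0.67],[35,0,0,0,0,0,0.67],[35,0,0,0,0,0,0.67],[35,0,0,0,0,0,0.67],[35,0,0,0,0,0,0.67],[20,0,0,0,0,0,0.67],[0,0,0,0,0,0,0.67],[0,0,0,0,0,0,0.67]])

```text
time: 38.08
tool_pos: [448.1, 403.1, 222.6]
tcp_rot: [172.0, 0.1, 91.6]
ft_force: [-0.6, -0.6, -0.1]
finger_gap: 28.4
grip_force: 0.0
```

Run:
```python
from h import *
def objs(im):
    h=cv2.cvtColor(np.ascontiguousarray(im),cv2.COLOR_BGR2HSV); out={}
    for k,lo,hi,(r0,r1,c0,c1) in(("red",(0,200,70),(4,255,255),(255,300,255,305)),("brown",(5,100,40),(14,255,190),(255,305,330,382)),("bung",(4,100,100),(12,255,255),(260,298,385,422)),("dish",(70,20,90),(110,90,255),(250,300,210,255))):
        m=cv2.inRange(h,lo,hi)[r0:r1,c0:c1]; M=cv2.moments(m,True); out[k]=(M["m00"],M["m00"] and (round(M["m10"]/M["m00"]+c0,1),round(M["m01"]/M["m00"]+r0,1)))
    return out
print(objs(cv2.imread("pics/top0.png"))); t=optics.snapshot("top")[:,:,::-1]; print(objs(t))
h=cv2.cvtColor(np.ascontiguousarray(t),cv2.COLOR_BGR2HSV); m=((h[...,1]<60)&(h[...,2]>140)); print(np.where(m[215:245,260])[0]+215,np.where(m[215:245,360])[0]+215)
s=sensors.sense(); print(s["tool_pos"],s["time"],s["ft_force"])
```

```text
{'red': (545.0, (280.4, 275.6)), 'brown': (745.0, (356.3, 281.9)), 'bung': (535.0, (404.0, 279.2)), 'dish': (819.0, (233.6, 274.6))}
{'red': (568.0, (280.1, 276.1)), 'brown': (700.0, (356.6, 282.0)), 'bung': (536.0, (404.0, 279.2)), 'dish': (821.0, (233.6, 274.6))}
[226 227 228 229 230] [225 226 227 228 229 230]
[448.19091907 403.03871127 222.89353105] 38.125 [0.19551903 0.12337864 0.59058319]
```

Every bystander is in its place, both foam chunks are in the tub, and the drawer is at its stop, so I hand in.

```bash
python3 -c "
from bench import r
print(r.hand_in())"
```

```text
the job is handed in; nothing more can be done
None
```

Both foam chunks are in the tub, the drawer was then pulled out to its stop, nothing else has visibly moved, and the job was handed in at about 38 s (no verdict was returned).

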